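# Point out the customer's order at the sweet counter

### The job

A customer has chosen the dark red pastille tin and the honey jar with the gold lid. Press the button of the service bell fully down to call the assistant and let it come up again, then point with the fingertips from about 2 to 4 cm above the middle of the red tin's lid for at least two seconds, then point in the same way at the honey jar and finish while still pointing at it. Touch none of the tins and jars, do not lift or shift the bell, and rise well clear between them so that the fingertips never come down over, or pass low across, any other tin or jar.

Things in the scene. Friction and masses are not known exactly. Their poses are not given: they have to be found in the camera images.
- red_tin: round pastille tin, dark red all over, 69 mm across, 42 mm high; stands upright, loose, on the counter (z = 0). Origin at the centre of its underside, z up. The six tins and jars stand in two rows of three, in any order, at least 100 mm apart between centres
- green_tin: round pastille tin, dark green all over, 69 mm across, 42 mm high; stands upright, loose, on the counter (z = 0). Origin at the centre of its underside, z up. The six tins and jars stand in two rows of three, in any order, at least 100 mm apart between centres
- gold_tin: round pastille tin, yellow-gold all over, 65 mm across, 36 mm high; stands upright, loose, on the counter (z = 0). Origin at the centre of its underside, z up. The six tins and jars stand in two rows of three, in any order, at least 100 mm apart between centres
- honey_jar: amber honey jar with a gold lid and a paper label, 54 mm across, 75 mm high, lid 48 mm across; stands upright, loose, on the counter (z = 0). Origin at the centre of its underside, z up. The six tins and jars stand in two rows of three, in any order, at least 100 mm apart between centres
- cream_jar: small brown jar with a cream-white lid and a paper label, 50 mm across, 60 mm high, lid 44 mm across; stands upright, loose, on the counter (z = 0). Origin at the centre of its underside, z up. The six tins and jars stand in two rows of three, in any order, at least 100 mm apart between centres
- purple_jar: dark jam jar with a purple lid and a paper label, 62 mm across, 82 mm high, lid 56 mm across; stands upright, loose, on the counter (z = 0). Origin at the centre of its underside, z up. The six tins and jars stand in two rows of three, in any order, at least 100 mm apart between centres
- service_bell: counter bell: silver dome 72 mm across on a black foot 80 mm across, with a small brass button 13 mm across on top; 58 mm high over the button, dome top at about 50 mm, 0.3 kg, loose on the counter. Origin at the centre of its underside, z up
- bell_button_top (a point): centre of the top face of the bell's button at rest, 58 mm above the bell's underside
- service_bell_button (a joint): how far the bell's button is pressed down, m: 0 at rest, 0.004 fully down; a spring of 2 N per mm (8 N fully down) brings it back. The bell rings when it is nearly fully down
Not all that is in view belongs to the job. What is shaped like the gold_tin but purple is not meant.

How it is judged (in metres and radians):
On the way, in this order (a step that is already met when the one before it is completed fails the run):
1. the bell's button is pressed down at least 2.5 mm of its 4 mm (value of joint service_bell_button above 0.0025 m).
2. the button has come up again, nothing touching the bell (value of joint service_bell_button below 0.001 m and contact force between each of the arm, the fingers and service_bell below 0.1 N), for 0.1 s.
3. the grasp point stays over the red tin for 1.8 s: within 25 mm of its axis, 5 to 85 mm above its lid (the fingertips are about 19 mm lower) (horizontal distance between the grasp point and red_tin below 0.025 m and z of the grasp point in the frame of red_tin between 0.047 and 0.127 m), for 1.8 s.
At the end, for the whole second after the job is handed in: the grasp point stays within 25 mm of the honey jar's axis and 5 to 85 mm above its lid, with no contact; all tins and jars upright within 10 mm of where they stood, the bell upright within 20 mm, its button up (horizontal distance between the grasp point and honey_jar below 0.025 m and z of the grasp point in the frame of honey_jar between 0.08 and 0.16 m and distance of each of red_tin, cream_jar, green_tin, gold_tin, honey_jar, purple_jar from where it was at the start of the episode below 0.01 m and angle between each of red_tin, cream_jar, green_tin, gold_tin, honey_jar, purple_jar, service_bell's own z axis and vertical below 0.1 rad and value of joint service_bell_button below 0.001 m and distance of service_bell from where it was at the start of the episode below 0.02 m); the robot touches nothing.
It fails at once if the arm or the fingers touch a tin or a jar (contact force between any of the arm, the fingers and red_tin above 0.2 N or contact force between any of the arm, the fingers and cream_jar above 0.2 N or contact force between any of the arm, the fingers and green_tin above 0.2 N or contact force between any of the arm, the fingers and gold_tin above 0.2 N or contact force between any of the arm, the fingers and honey_jar above 0.2 N or contact force between any of the arm, the fingers and purple_jar above 0.2 N).
It fails at once if a wrong tin or jar is pointed at: the grasp point within 20 mm of its axis and less than 70 mm above its lid ((horizontal distance between the grasp point and green_tin below 0.02 m and z of the grasp point in the frame of green_tin between -0.008 and 0.112 m) or (horizontal distance between the grasp point and gold_tin below 0.02 m and z of the grasp point in the frame of gold_tin between -0.014 and 0.106 m) or (horizontal distance between the grasp point and cream_jar below 0.02 m and z of the grasp point in the frame of cream_jar between 0.01 and 0.13 m) or (horizontal distance between the grasp point and purple_jar below 0.02 m and z of the grasp point in the frame of purple_jar between 0.032 and 0.152 m)).
It fails at once if the bell is lifted 10 mm, shifted 20 mm or tipped (height (world z) of service_bell above 0.01 m or distance of service_bell from where it was at the start of the episode above 0.02 m or angle between service_bell's own z axis and vertical above 0.2 rad).
It fails at once if a tin or jar is shifted by 10 mm (distance of any of red_tin, cream_jar, green_tin, gold_tin, honey_jar, purple_jar from where it was at the start of the episode above 0.01 m).
It also fails if it takes over 48 s, if anything falls off the work surface, if the arm or the gripper's body presses on something with over 40 N, if the wrist force passes 120 N, or if a joint passes its speed limit or range.

### The arm

A 6-joint arm with a two-finger parallel gripper is mounted at the origin on a cart in front of the work surface, level with it; the furniture and walls round the work are solid. World frame = base frame: x ahead of the robot, y to its left, z up, the work surface at z = 0. Lengths are in mm, angles in rad, forces in N, time in s.
With the tool pointing down it reaches from about 350 to 775 mm from the base axis. Payload 7.3 kg.
Tool frame: the origin (TCP) lies on the centre line of the jaws, within the pads' length; the fingertips stand bot.tip_reach ahead of it and the grasp point (between the pads) lies 6 mm ahead of it (bot.tip_reach is the distance from the TCP to the fingertips, in mm); z points along the fingers, y is the direction in which the jaws open and shut (so a half turn about z gives the same grasp; the last joint's range is limited). The gripper opens to 92 mm and grips with 3 to 60 N. Pads are 19 mm wide; open, the fingers measure 130 mm over their backs; the gripper's body (75 mm by 190 mm) begins 47 mm behind the grasp point.
Start: joints at [1.093, 0.342, 1.524, -0, 1.275, -0.146], TCP at [171.001, 496.388, 251.741] pointing down, gripper open.
Joint ranges: [-2.53, 2.53], [-0.77, 2.02], [0.04, 2.7], [-1, 4.14], [0.28, 2.66], [-3.11, 3.11]. Speed limits (rad/s): [2.57, 2.57, 3.14, 3.14, 3.14, 3.14].

### API

Orientations are given as [roll, pitch, yaw] about the fixed x, y, z axes, in that order (R = Rz(yaw) Ry(pitch) Rx(roll)).
In Python, from plant import bot gives the robot as it stands.
- The arm moves only by the tool step_arm, never from a script. Its argument "deltas" is a list of rows, each a list of 6 numbers: the shift along the tool's x, y, z in mm, then the turn, a rotation vector about the tool's x, y, z in rad. A call has 1 to 5 rows; each row is the pose to reach, as a shift and turn from the pose commanded when the call began, along the tool's axes at that moment; what a row does not reach only later rows make up. A row lasts 1/12 s, in which the tool goes at most 41.7 mm and 7.16 degrees, less where a joint would pass 70% of its speed; a pose out of reach is approached as far as the arm can. A call with a gripper value outside its range is refused whole. "fingers" is the finger opening in mm, from 0 to 91.8, set as the call begins (left out, the last holds). The fingers move at their own pace and stop on an object; the grip force is fixed at half the most. Time passes only in rows, so rows that repeat a pose let the fingers close. It gives the time, the measured TCP pose, the force and the opening at its end, in the units of the state.
- bot.get_obs(): the state, without advancing time (a new reading comes with each control period).
- bot.capture(name): name is "side" or "top" or "wrist"; returns a dict with "color" (420x560x3 uint8, red, green, blue), "fx", "fy", "cx", "cy" (pixels), "k1" (the pictures are not rectified: a ray, as slopes to the right and down, at radius r is drawn at 1 + k1 r^2 times it, then the intrinsics apply), "R" (3x3) and "t" (3): a world point X has camera coordinates R X + t. Camera axes: x right, y down, z forward; pixel columns grow to the right and rows downward; lengths in mm; the calibration is good to about 2 mm. A picture is of the moment at which its call begins. There is no depth.
- bot.close_job(): hands the job in, once; it reports no verdict.
Trained networks look in a picture, given as the dict that the camera call returned (one of the last four; its "shot" number tells which), for a name from the list of things; names that differ only in an ending like _2 or _b are one class to them, and where a whole thing is asked for, a point or a joint stands for the part that bears it (a point fixed in the world has none). Each returns a list of dicts, best first, with "p" (0 to 1); they miss things now and then, are a little off and sometimes report something else, mostly with a low value. They report only what shows in the picture. A call takes as long as a camera call. They do not tell look-alikes from the thing itself.
- bot.boxes_of(query, picture): "rect" ([centre column, centre row, width, height] in pixels, round what is visible of it).
The state is a dict: "time": time; "joint_positions": joint angles; "dq": joint speeds; "tau": joint torques, N m; "tool_pos": TCP position; "tcp_rot": TCP orientation; "contact_force": force on the tool from outside, world axes, zero at the start; "moment": the same for the moment, N m; "grip_width": finger opening in mm.
Only numpy, scipy, OpenCV 4.12 (cv2) and the standard library are available. Lean on these libraries where they do the work, as an engineer would, in place of code of your own. Each camera call takes 0.05 s, during which the arm holds its last target. There are 200 camera calls.

## Working session

There is one attempt and no reset: what is moved stays moved. The work goes in short steps, Python scripts to look and compute and a tool call to move; the robot and the scene stay as the last step left them, time stands still between calls to the robot, and variables do not carry over. Pictures are saved under pics/ and viewed, about 8 in all and at most 12, crops included, and the job is handed in when it is done.

Besides the shell and the picture viewer there is one more tool, called as name(argument=value, ...) on one line, values as JSON. step_arm: Moves the arm, as the interface text tells. Its arguments: {"type":"object","properties":{"deltas":{"type":"array"},"fingers":{"type":"number"}},"required":["deltas"]}

```bash
mkdir -p pics; cat > h.py <<'E'
import numpy as np, cv2
from plant import bot
N=["red_tin","green_tin","gold_tin","honey_jar","cream_jar","purple_jar","service_bell"]
def ray(p,u,v):
    x,y=(u-p["cx"])/p["fx"],(v-p["cy"])/p["fy"]; a,b=x,y
    for _ in range(20):
        s=1+p["k1"]*(a*a+b*b); a,b=x/s,y/s
    R=np.array(p["R"]);t=np.array(p["t"])
    return -R.T@t, R.T@np.array([a,b,1])
def at(p,u,v,z):
    o,d=ray(p,u,v); return o+d*(z-o[2])/d[2]
def save(p,f): cv2.imwrite(f,cv2.cvtColor(p["color"],cv2.COLOR_RGB2BGR))
E
python3 - <<'E'
from h import *
o=bot.get_obs(); print(o["time"],o["tool_pos"],o["tcp_rot"],o["grip_width"],bot.tip_reach)
for c in ["top","side"]:
    p=bot.capture(c); save(p,f"pics/{c}1.png"); print(c,np.round(-np.array(p["R"]).T@p["t"]))
    for n in N:
        for d in bot.boxes_of(n,p)[:3]:
            u,v,w,h=d["rect"]; print(n,round(d["p"],2),np.round(d["rect"]),np.round(at(p,u,v,50))[:2])
E
```

```text
0.0 [170.83766566 496.04305944 251.06513749] [-3.14011366e+00 -1.96499995e-04  2.80979155e+00] 91.70397613207402 25.0
top [ 290.  -33. 1256.]
red_tin 0.74 [266. 219.  20.  23.] [482. -17.]
green_tin 0.73 [269. 174.  22.  23.] [616. -21.]
gold_tin 0.95 [351. 145.  26.  24.] [ 711. -263.]
gold_tin 0.86 [337. 258.  20.  26.] [ 375. -220.]
gold_tin 0.67 [319. 180.  23.  24.] [ 602. -167.]
honey_jar 0.82 [312. 215.  19.  20.] [ 498. -148.]
honey_jar 0.22 [363. 178.  23.  27.] [ 613. -298.]
cream_jar 0.54 [367. 226.  22.  22.] [ 469. -306.]
cream_jar 0.35 [266. 219.  23.  23.] [481. -17.]
purple_jar 0.87 [364. 176.  23.  28.] [ 618. -301.]
service_bell 0.7 [155. 223.  22.  27.] [464. 300.]
side [ 455. -881.  824.]
red_tin 0.56 [254. 210.  24.  26.] [491. -52.]
green_tin 0.93 [301. 206.  28.  28.] [619. -48.]
green_tin 0.63 [256. 292.  22.  33.] [ 480. -322.]
gold_tin 0.91 [302. 330.  33.  36.] [ 569. -424.]
gold_tin 0.79 [205. 314.  32.  38.] [ 368. -368.]
gold_tin 0.73 [354. 274.  30.  28.] [ 709. -289.]
honey_jar 0.55 [259. 239.  20.  33.] [ 497. -162.]
cream_jar 0.79 [257. 294.  23.  35.] [ 481. -326.]
cream_jar 0.75 [306. 250.  30.  27.] [ 609. -207.]
cream_jar 0.16 [253. 208.  29.  27.] [488. -44.]
purple_jar 0.63 [316. 281.  26.  48.] [ 618. -303.]
purple_jar 0.5 [302. 203.  27.  29.] [625. -35.]
service_bell 0.54 [244. 145.  23.  21.] [476. 262.]
```

View pics/top1.png

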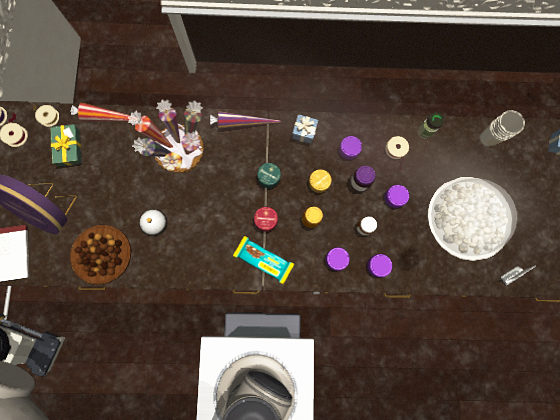

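View pics/side1.png

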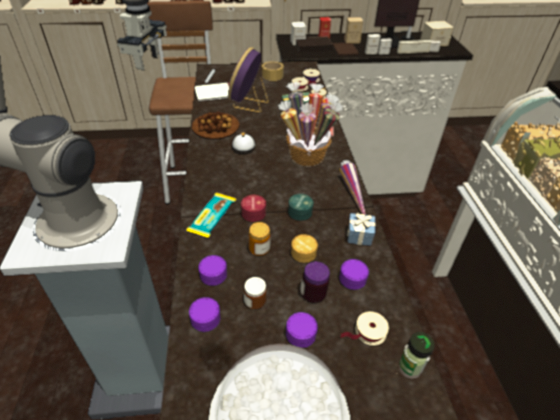

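Top view: the red tin is at (266,219), green tin (269,174), honey jar (313,216), gold tin (320,181), purple jar (364,178), cream jar (369,226) and the bell at (153,222), with its button near (149,219). The side view agrees, with the red tin at (254,208), honey jar (260,239) and bell (243,143). The extra purple pucks are the look-alikes.

Next I'll fit the positions with the known sizes.

```bash
cat >> h.py <<'E'
S=dict(red_tin=(69,42),green_tin=(69,42),gold_tin=(65,36),honey_jar=(54,75),cream_jar=(50,60),purple_jar=(62,82),service_bell=(76,50))
from scipy.optimize import least_squares
def proj(p,X):
    c=np.atleast_2d(X)@np.array(p["R"]).T+p["t"]; s=c[:,:2]/c[:,2:]; s=s*(1+p["k1"]*(s**2).sum(1,keepdims=True))
    return s*[p["fx"],p["fy"]]+[p["cx"],p["cy"]]
def centre(p,n,xy):
    d,h=S[n]; a=np.linspace(0,6.28,40); k=np.c_[np.cos(a),np.sin(a)]*d/2
    q=np.vstack([np.c_[k+xy,0*a+z] for z in ((0,15) if n=="service_bell" else (0,h))])
    if n=="service_bell": q=np.vstack([q,np.c_[k*.5+xy,0*a+45]])
    u=proj(p,q); return (u.max(0)+u.min(0))/2
def fit(n,obs,x0):
    return least_squares(lambda x:np.concatenate([centre(p,n,x)-b for p,b in obs]),x0,loss="soft_l1")
E
python3 - <<'E'
from h import *
G=dict(red_tin=(482,-17),green_tin=(616,-21),gold_tin=(602,-167),honey_jar=(490,-145),cream_jar=(469,-306),purple_jar=(615,-298),service_bell=(464,300))
P=[bot.capture(c) for c in ("top","side")]
for n in N:
    obs=[]
    for p in P:
        c=[d for d in bot.boxes_of(n,p) if np.linalg.norm(np.array(d["rect"][:2])-centre(p,n,G[n]))<18]
        if c: obs.append((p,np.array(c[0]["rect"][:2])))
    r=fit(n,obs,G[n]); print(n,len(obs),np.round(r.x,1),np.round(r.fun,1), [np.round(fit(n,[o],G[n]).x) for o in obs])
p=P[0]
print("button guess from top",at(p,149.5,219.5,58))
s=proj(p,[464,300,58])[0].astype(int); s=np.array([153,222])
c=p["color"][s[1]-25:s[1]+25,s[0]-25:s[0]+25]; c=cv2.resize(c,None,fx=10,fy=10,interpolation=cv2.INTER_NEAREST)
cv2.imwrite("pics/bell.png",c[...,::-1])
o=bot.get_obs(); w=bot.capture("wrist"); R=np.array(w["R"]); cam=-R.T@w["t"]; print("wrist cam",cam,"fwd",R[2],"time",o["time"],w["fx"],w["cx"],w["cy"])
E
```

```text
red_tin 2 [489.8 -16.6] [ 0.5  0.5  0.4 -1. ] [array([491., -15.]), array([488., -21.])]
green_tin 2 [621.9 -19. ] [-0.6 -0.4 -0.3  1.3] [array([621., -21.]), array([623., -14.])]
gold_tin 2 [ 609.4 -174.7] [ 0.6 -0.7 -0.6 -0.6] [array([ 607., -173.]), array([ 611., -177.])]
honey_jar 2 [ 493.5 -152.7] [-0.5 -1.8 -1.   0.7] [array([ 488., -154.]), array([ 496., -150.])]
cream_jar 2 [ 473.9 -314.4] [ 0.4 -1.9 -1.  -0.3] [array([ 468., -313.]), array([ 476., -315.])]
purple_jar 2 [ 616.  -302.1] [-1.3 -1.2 -0.6  1.9] [array([ 613., -306.]), array([ 618., -297.])]
service_bell 2 [472.5 315.4] [ 0.3 -0.3 -0.4 -0.6] [array([472., 316.]), array([474., 312.])]
button guess from top [470.95070685 312.69403862  58.        ]
wrist cam [ 94.90705797 523.65912192 384.44483111] fwd [ 0.28033992 -0.09678038 -0.95500947] time 1.6 293.62480809893816 280.74216489643146 209.04509009684935
```

View pics/bell.png

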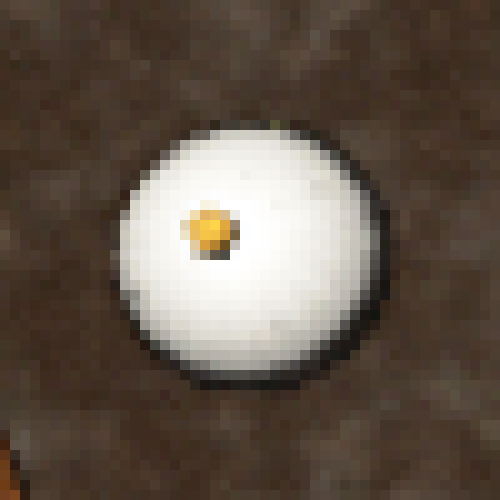

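The crop shows the brass button at about (148.6,219.6) in the full picture, or roughly (471,315) in world coordinates. This agrees with the fitted bell position. I'll move above the bell with the fingers shut.

step_arm(deltas=[[-36,-8,5,0,0,0],[-72,-16,10,0,0,0],[-108,-24,16,0,0,0],[-144,-31,22,0,0,0],[-180,-38,27,0,0,0]], fingers=0)

```text
time: 2.07
tool_pos: [330.0, 400.8, 224.5]
tcp_rot: [3.141, 0.0, 2.81]
contact_force: [0.3, 0.4, -0.3]
grip_width: 63.6
```

step_arm(deltas=[[-36,-8,5,0,0,0],[-72,-16,10,0,0,0],[-108,-24,16,0,0,0],[-144,-31,22,0,0,0],[-164,-35,25,0,0,0]])

```text
time: 2.48
tool_pos: [475.4, 312.9, 198.9]
tcp_rot: [-3.141, 0.001, 2.807]
contact_force: [1.2, -0.0, -1.3]
grip_width: 30.1
```

step_arm(deltas=[[0,0,30,0,0,0],[0,0,45,0,0,0],[0,0,45,0,0,0],[0,0,45,0,0,0]])

```text
time: 2.82
tool_pos: [472.2, 315.1, 154.4]
tcp_rot: [-3.141, -0.001, 2.81]
contact_force: [-0.4, -0.0, 0.6]
grip_width: 3.5
```

```bash
python3 - <<'E'
from h import *
o=bot.get_obs(); print(o["time"],o["tool_pos"],o["tcp_rot"],o["grip_width"],o["contact_force"])
w=bot.capture("wrist"); save(w,"pics/w1.png")
T=o["tool_pos"]; print("tip px",proj(w,T-[0,0,25]),"button px",proj(w,[472,315,58]))
E
```

```text
2.8167 [472.23578922 315.14347791 154.36591682] [-3.14051018e+00 -1.17456922e-03  2.80968068e+00] 3.5245467552914644 [-0.39220551 -0.04773119  0.64644139]
tip px [[279.24398216 260.23616329]] button px [[279.49073828 220.20651446]]
```

View pics/w1.png

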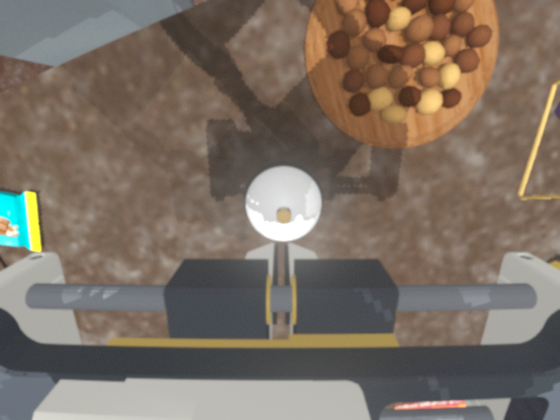

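The wrist view shows the bell's button at about (283.5,215), with the closing fingers centred at about column 282. The chocolate tray stands clear. Next I'll compute the offset.

```bash
python3 - <<'E'
from h import *
o=bot.get_obs(); w=bot.capture("wrist")
h=cv2.cvtColor(w["color"],cv2.COLOR_RGB2HSV)[195:237,255:312]
m=((h[...,1]>70)&(h[...,2]>60)).astype(np.uint8); n,l,s,c=cv2.connectedComponentsWithStats(m); print(s,c+[255,195])
for i in range(1,n):
    if 20<s[i,4]<500: print(at(w,*(c[i]+[255,195]),57))
T=o["tool_pos"]; f=proj(w,T+np.array([[9.5*-.946,9.5*.325,-25]])); print("front tip edge px",f,T,o["grip_width"])
E
```

```text
[[   0    0   57   42 2269]
 [  22   14   12   12  125]] [[283.02952843 215.54869987]
 [282.464      214.616     ]]
[469.57103073 319.27418196  57.        ]
front tip edge px [[279.10706369 245.47856502]] [472.70844539 315.62852258 155.42980448] 1.2415025622873475
```

step_arm(deltas=[[2,2,20,0,0,0],[2,2,40,0,0,0],[2,2,55,0,0,0],[2,2,62,0,0,0],[2,2,62,0,0,0]])

```text
time: 3.33
tool_pos: [470.9, 318.0, 92.4]
tcp_rot: [-3.141, -0.001, 2.81]
contact_force: [0.3, -0.2, 0.7]
grip_width: 0.1
```

```bash
python3 - <<'E'
from h import *
o=bot.get_obs(); print(o["time"],o["tool_pos"],o["contact_force"],o["grip_width"])
w=bot.capture("wrist"); s=bot.capture("side")
a=cv2.resize(w["color"][170:290,200:360],(800,600))[:, 200:600]
u=proj(s,o["tool_pos"]-[0,0,25])[0].astype(int); b=cv2.resize(s["color"][u[1]-30:u[1]+30,u[0]-20:u[0]+20],(400,600))
cv2.imwrite("pics/w2.png",np.hstack([a,b])[...,::-1])
E
```

```text
3.3333 [470.86042064 318.02668039  92.43248904] [ 0.32481498 -0.22231024  0.6733642 ] 0.060851342659367466
```

View pics/w2.png

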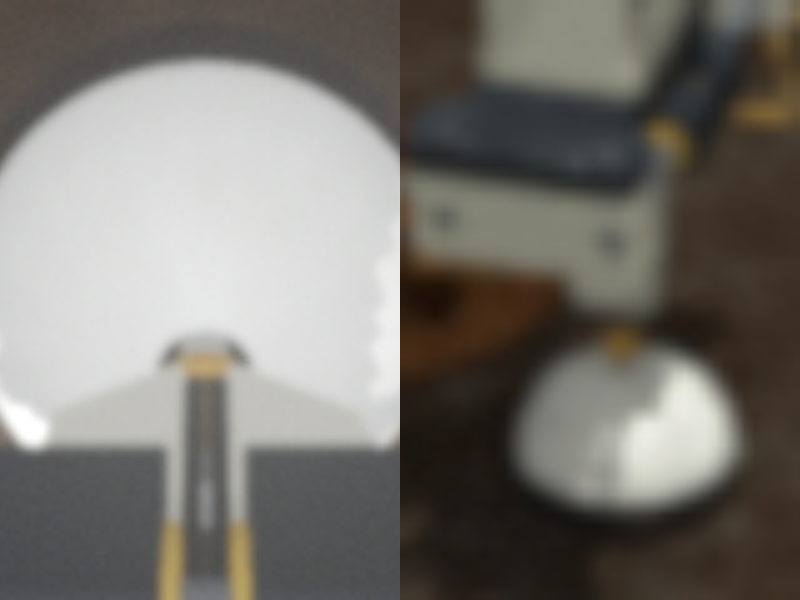

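In both close views the fingertips sit over the button, centred on it, with the tips a few mm above. Now I'll press.

step_arm(deltas=[[0,0,5,0,0,0],[0,0,9,0,0,0],[0,0,11,0,0,0],[0,0,13,0,0,0],[0,0,13,0,0,0]])

```text
time: 3.85
tool_pos: [471.4, 318.0, 80.1]
tcp_rot: [3.141, 0.0, 2.81]
contact_force: [-1.0, -0.7, 4.8]
grip_width: 0.1
```

step_arm(deltas=[[0,0,1,0,0,0],[0,0,2,0,0,0],[0,0,2,0,0,0]])

```text
time: 4.1
tool_pos: [471.4, 318.0, 78.8]
tcp_rot: [3.141, 0.001, 2.81]
contact_force: [-2.8, -1.1, 7.5]
grip_width: 0.2
```

step_arm(deltas=[[0,0,1,0,0,0],[0,0,1,0,0,0]])

```text
time: 4.27
tool_pos: [471.4, 318.0, 78.6]
tcp_rot: [3.141, 0.001, 2.81]
contact_force: [-4.1, -2.7, 13.6]
grip_width: 0.4
```

The force reads 13.6 N, above the spring's 8 N, so the button is fully down. I'll rise straight up.

step_arm(deltas=[[0,0,-5,0,0,0],[0,0,-25,0,0,0],[0,0,-60,0,0,0],[0,0,-95,0,0,0],[0,0,-130,0,0,0]])

```text
time: 4.68
tool_pos: [470.8, 317.6, 207.9]
tcp_rot: [-3.141, -0.001, 2.81]
contact_force: [0.5, 0.2, -0.3]
grip_width: 0.5
```

step_arm(deltas=[[0,0,-10,0,0,0],[0,0,-10,0,0,0],[0,0,-10,0,0,0]])

```text
time: 4.93
tool_pos: [471.0, 317.7, 216.3]
tcp_rot: [3.142, -0.0, 2.81]
contact_force: [-0.4, -0.1, -1.2]
grip_width: 0.3
```

```bash
python3 - <<'E'
from h import *
o=bot.get_obs(); print(o["time"],o["tool_pos"],o["tcp_rot"],o["contact_force"])
y=o["tcp_rot"][2]; d=np.array([489.8,-16.6])-o["tool_pos"][:2]
print("to red, tool xy",np.array([[np.cos(y),np.sin(y)],[np.sin(y),-np.cos(y)]])@d)
for c in ("top","side"):
    p=bot.capture(c)
    for b in bot.boxes_of("service_bell",p)[:1]: print(c,b, fit("service_bell",[(p,np.array(b["rect"][:2]))],(472,315)).x)
E
```

```text
4.9333 [470.99301559 317.74209988 216.31963001] [ 3.14153294e+00 -2.00556944e-05  2.80978899e+00] [-0.42432279 -0.09415904 -1.23857445]
to red, tool xy [-126.69273331 -309.97950535]
top {'rect': [156.1, 224.4, 16.6, 24.1], 'p': 0.53} [464.52174139 306.58215187]
side {'rect': [244.6, 142.9, 27.1, 22.6], 'p': 0.72} [480.22586426 322.54951655]
```

step_arm(deltas=[[-14,-35,0,0,0,0],[-29,-70,0,0,0,0],[-43,-105,0,0,0,0],[-57,-140,0,0,0,0],[-72,-175,0,0,0,0]])

```text
time: 5.55
tool_pos: [481.5, 127.4, 215.5]
tcp_rot: [-3.141, -0.002, 2.81]
contact_force: [0.9, -0.3, -0.7]
grip_width: 0.4
```

step_arm(deltas=[[-14,-35,0,0,0,0],[-29,-70,0,0,0,0],[-43,-105,0,0,0,0],[-55,-135,0,0,0,0],[-55,-135,0,0,0,0]])

```text
time: 5.97
tool_pos: [490.3, -21.5, 215.6]
tcp_rot: [-3.14, -0.001, 2.805]
contact_force: [0.6, 0.2, -0.1]
grip_width: 0.6
```

```bash
python3 - <<'E'
from h import *
o=bot.get_obs(); print(o["time"],o["tool_pos"],o["tcp_rot"])
w=bot.capture("wrist"); save(w,"pics/w3.png")
for n,g in (("red_tin",(490,-17)),("honey_jar",(493,-153)),("green_tin",(622,-19))):
    print(n,proj(w,[*g,S[n][1]]))
    for b in bot.boxes_of(n,w)[:2]: print(b,fit(n,[(w,np.array(b["rect"][:2]))],g).x)
E
```

```text
5.9667 [490.26383572 -21.54143996 215.55940589] [-3.13962037e+00 -1.06097483e-03  2.80495465e+00]
red_tin [[284.10276205 194.97629201]]
{'rect': [288.4, 186.6, 65.2, 63.8], 'p': 0.65} [486.15355817 -10.7911053 ]
honey_jar [[160.15819384 248.34186291]]
{'rect': [177.1, 237.1, 65.0, 64.1], 'p': 0.79} [ 495.66820872 -144.3712207 ]
green_tin [[318.42722349 295.57724109]]
{'rect': [320.8, 256.0, 17.5, 4.6], 'p': 0.47} [581.42532045  -3.01345327]
```

View pics/w3.png

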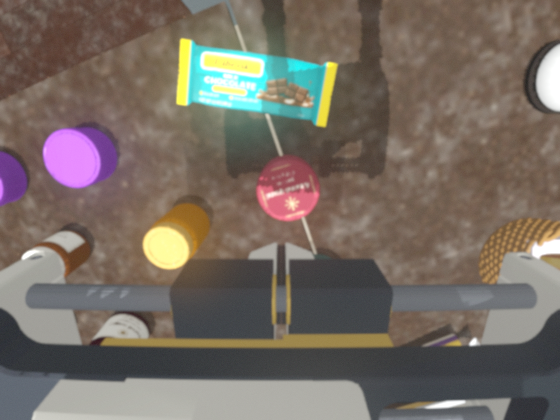

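The wrist view shows the red tin at (288,188), just ahead of the tips, and the honey lid at about (168,245), close to the predictions. I'll descend over the red tin.

step_arm(deltas=[[3,2,30,0,0,0],[3,2,60,0,0,0],[3,2,90,0,0,0],[3,2,115,0,0,0],[3,2,120,0,0,0]])

```text
time: 6.58
tool_pos: [485.5, -11.7, 93.0]
tcp_rot: [-3.141, -0.007, 2.812]
contact_force: [-0.9, 0.7, -0.4]
grip_width: 0.5
```

step_arm(deltas=[[0,0,0,0,0,0],[0,0,0,0,0,0],[0,0,0,0,0,0],[0,0,0,0,0,0],[0,0,0,0,0,0]])

```text
time: 7.0
tool_pos: [488.9, -13.7, 97.9]
tcp_rot: [3.141, 0.002, 2.81]
contact_force: [-0.1, 0.1, -0.6]
grip_width: 0.3
```

```bash
python3 - <<'E'
from h import *
o=bot.get_obs(); print(o["time"],o["tool_pos"],o["tcp_rot"],o["contact_force"])
w=bot.capture("wrist"); s=bot.capture("side")
a=cv2.resize(w["color"],(400,300))
u=proj(s,o["tool_pos"]-[0,0,40])[0].astype(int); b=cv2.resize(s["color"][u[1]-45:u[1]+45,u[0]-60:u[0]+60],(400,300))
cv2.imwrite("pics/w4.png",np.hstack([a,b])[...,::-1])
E
```

```text
7.0 [488.86026786 -13.74601832  97.94587662] [3.14113074e+00 2.49281964e-03 2.80995343e+00] [-0.11810262  0.08576679 -0.61808364]
```

View pics/w4.png

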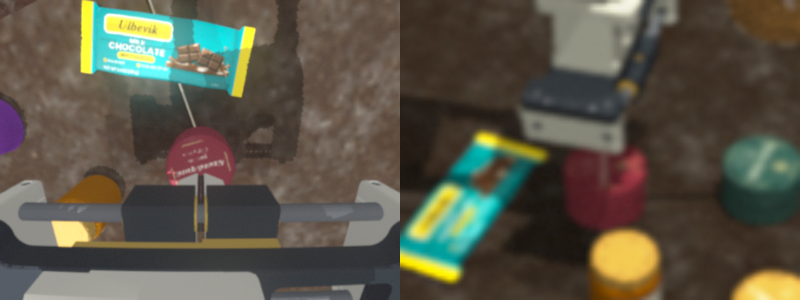

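The fingertips are over the lid of the red tin, near the middle, in both views. I'll hold here for over two seconds.

step_arm(deltas=[[0,0,0,0,0,0],[0,0,0,0,0,0],[0,0,0,0,0,0],[0,0,0,0,0,0],[0,0,0,0,0,0]])

```text
time: 7.52
tool_pos: [488.1, -13.7, 96.7]
tcp_rot: [3.142, -0.0, 2.81]
contact_force: [0.6, 0.1, -0.0]
grip_width: 0.4
```

step_arm(deltas=[[0,0,0,0,0,0],[0,0,0,0,0,0],[0,0,0,0,0,0],[0,0,0,0,0,0],[0,0,0,0,0,0]])

```text
time: 7.93
tool_pos: [488.1, -13.7, 96.7]
tcp_rot: [3.141, -0.0, 2.81]
contact_force: [0.6, 0.2, 0.2]
grip_width: 0.1
```

step_arm(deltas=[[0,0,0,0,0,0],[0,0,0,0,0,0],[0,0,0,0,0,0],[0,0,0,0,0,0],[0,0,0,0,0,0]])

```text
time: 8.35
tool_pos: [488.1, -13.7, 96.7]
tcp_rot: [3.141, -0.0, 2.81]
contact_force: [-0.2, -0.1, 0.7]
grip_width: 0.0
```

step_arm(deltas=[[0,0,0,0,0,0],[0,0,0,0,0,0],[0,0,0,0,0,0],[0,0,0,0,0,0],[0,0,0,0,0,0]])

```text
time: 8.77
tool_pos: [488.1, -13.7, 96.7]
tcp_rot: [3.142, -0.0, 2.81]
contact_force: [0.1, 0.3, -0.2]
grip_width: 0.5
```

step_arm(deltas=[[0,0,0,0,0,0],[0,0,0,0,0,0],[0,0,0,0,0,0],[0,0,0,0,0,0],[0,0,0,0,0,0]])

```text
time: 9.18
tool_pos: [488.1, -13.7, 96.7]
tcp_rot: [3.142, -0.0, 2.81]
contact_force: [-0.3, -0.0, 0.7]
grip_width: 0.6
```

step_arm(deltas=[[0,0,0,0,0,0],[0,0,0,0,0,0],[0,0,0,0,0,0],[0,0,0,0,0,0],[0,0,0,0,0,0]])

```text
time: 9.6
tool_pos: [488.1, -13.7, 96.7]
tcp_rot: [3.142, 0.0, 2.81]
contact_force: [0.9, -0.3, 0.6]
grip_width: 0.3
```

step_arm(deltas=[[0,0,-30,0,0,0],[0,0,-60,0,0,0],[0,0,-90,0,0,0],[0,0,-125,0,0,0],[0,0,-125,0,0,0]])

```text
time: 10.02
tool_pos: [491.0, -14.2, 228.0]
tcp_rot: [3.14, 0.011, 2.81]
contact_force: [0.4, -1.1, 1.1]
grip_width: 0.5
```

step_arm(deltas=[[-13,-33,0,0,0,0],[-26,-66,0,0,0,0],[-39,-100,0,0,0,0],[-49,-127,0,0,0,0],[-49,-127,0,0,0,0]])

```text
time: 10.43
tool_pos: [493.1, -154.4, 221.2]
tcp_rot: [-3.14, 0.001, 2.806]
contact_force: [0.3, -0.5, 0.5]
grip_width: 0.4
```

step_arm(deltas=[[0,0,0,0,0,0],[0,0,0,0,0,0],[0,0,0,0,0,0]])

```text
time: 10.68
tool_pos: [492.9, -148.7, 221.5]
tcp_rot: [3.141, -0.001, 2.811]
contact_force: [-0.6, -0.9, -0.2]
grip_width: 0.4
```

```bash
python3 - <<'E'
from h import *
o=bot.get_obs(); print(o["time"],o["tool_pos"],o["tcp_rot"])
w=bot.capture("wrist"); save(w,"pics/w5.png")
n,g="honey_jar",(493,-150)
print(proj(w,[*g,75]),proj(w,o["tool_pos"]-[0,0,25]))
for b in bot.boxes_of(n,w)[:2]: print(b,fit(n,[(w,np.array(b["rect"][:2]))],g).x)
E
```

```text
10.6833 [ 492.94052906 -148.6705331   221.49090289] [ 3.14115060e+00 -6.26041426e-04  2.81082521e+00]
[[278.47338945 203.92842738]] [[279.16949905 260.14609122]]
{'rect': [280.1, 197.0, 50.7, 60.8], 'p': 0.93} [ 493.20322369 -148.36101891]
```

View pics/w5.png

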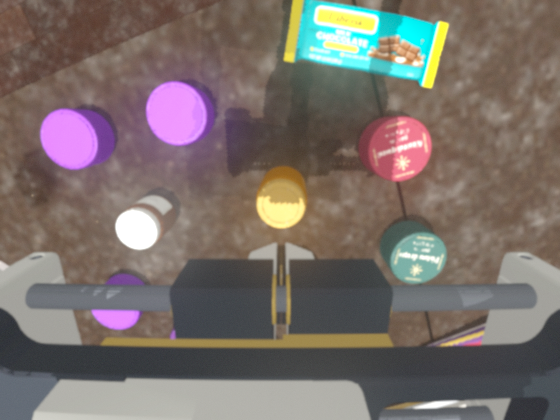

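The wrist view shows the honey jar's gold lid at (281,203), matching the prediction of (278,204). The fit gives (493,-148), which is where the TCP is. I'll descend.

step_arm(deltas=[[0,0,25,0,0,0],[0,0,50,0,0,0],[0,0,72,0,0,0],[0,0,86,0,0,0],[0,0,91,0,0,0]])

```text
time: 11.2
tool_pos: [492.0, -148.3, 128.6]
tcp_rot: [3.141, -0.004, 2.811]
contact_force: [-1.0, -0.2, 0.5]
grip_width: 0.2
```

step_arm(deltas=[[0,0,0,0,0,0],[0,0,0,0,0,0],[0,0,0,0,0,0],[0,0,0,0,0,0],[0,0,0,0,0,0]])

```text
time: 11.62
tool_pos: [493.5, -149.9, 131.6]
tcp_rot: [-3.141, 0.002, 2.81]
contact_force: [0.1, -1.0, 0.6]
grip_width: 0.1
```

step_arm(deltas=[[0,0,0,0,0,0],[0,0,0,0,0,0],[0,0,0,0,0,0],[0,0,0,0,0,0],[0,0,0,0,0,0]])

```text
time: 12.03
tool_pos: [493.1, -149.8, 130.7]
tcp_rot: [3.142, -0.0, 2.81]
contact_force: [0.1, -0.7, 0.7]
grip_width: 0.2
```

```bash
python3 - <<'E'
from h import *
o=bot.get_obs(); print(o["time"],o["tool_pos"],o["tcp_rot"],o["contact_force"])
w=bot.capture("wrist"); s=bot.capture("side")
print(bot.boxes_of("service_bell",s)[:1])
a=cv2.resize(w["color"],(400,300)); b=cv2.resize(s["color"][100:340,120:440],(400,300))
cv2.imwrite("pics/w6.png",np.hstack([a,b])[...,::-1])
E
```

```text
12.0333 [ 493.07487621 -149.76942667  130.69587369] [ 3.14150324e+00 -3.90590988e-05  2.80975744e+00] [ 0.11157972 -0.66544368  0.68979082]
[{'rect': [235.7, 144.8, 4.7, 21.2], 'p': 0.67}]
```

View pics/w6.png

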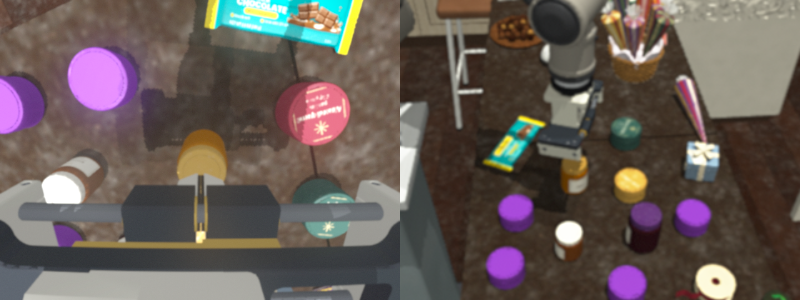

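The fingertips are above the honey jar's lid, centred on it, and all the tins and jars in view are where they were. I'll hand in.

```bash
python3 -c "
from plant import bot
print(bot.close_job()); print(bot.get_obs()['time'])"
```

```text
the job is handed in; nothing more can be done
None
the job is handed in; nothing more can be done
```

I rang the bell, pointed at the red tin, then at the honey jar, and handed the job in still pointing at the jar. That was at about 12 s of the 48 s allowed; no verdict is reported.

- **Bell:** I pressed until the force read 13.6 N, above the spring's 8 N, so the button was fully down. I then rose straight up and the force went back to about zero. It was not pressed sideways to any extent I could see.
- **Red tin:** I held the fingertips about 3 cm above the lid for about 3 s. They were within about 4 mm of the fitted centre.
- **Honey jar:** I rose about 12 cm and crossed with the fingertips near z = 195 mm. I ended with the TCP at (493, -150, 131) mm, which puts the fingertips about 3 cm above the lid. The fitted axis is at (493, -148).
- **Contact:** The force readings show no contact after the bell, and in the last pictures the tins and jars in view look unmoved.

**Checks that disagreed:** The bell estimates taken after pressing differed by several mm (top camera (465, 307), side camera (480, 323), about (472, 315) before). The last side view caught only a sliver of the bell because the arm hid it. So the bell not having moved is not confirmed by a clear picture; it rests on the vertical press, where the sideways force stayed under about 5 N.

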